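# Hang the empty reel wheel on the snap hook

## Robot

A 7-joint arm with a two-finger parallel gripper is mounted at the origin on the work surface. World frame = base frame: x ahead of the robot, y to its left, z up, the work surface at z = 0. Lengths are in m, angles in rad, forces in N, time in s.
With the tool pointing down it reaches from about 0.4 to 0.85 m from the base axis. Payload 4.5 kg.
Tool frame: the origin (TCP) lies between the finger pads; the fingertips stand 25 mm ahead of it and the grasp point (between the pads) lies 6 mm ahead of it; z points along the fingers, y is the direction in which the jaws open and shut (so a half turn about z gives the same grasp; the last joint's range is limited). The gripper opens to 88 mm and grips with 3 to 60 N. Pads are 18 mm wide; open, the fingers measure 123 mm over their backs; the gripper's body (75 mm by 187 mm) begins 45 mm behind the grasp point.
Start: joints at [-1.224, 0.689, -0.195, 1.565, 0.157, 0.902, -0.215], TCP at [0.192, 0.595, 0.264] pointing down, gripper open.
Joint ranges: [-3.01, 3.01], [-0.46, 2.08], [-1.47, 1.51], [0.13, 2.56], [-1, 4.14], [0.04, 2.09], [-2.66, 2.66]. Speed limits (rad/s): [2.57, 2.57, 3.14, 3.14, 3.14, 3.14, 3.14].

## Interface

Orientations are given as a unit quaternion [x, y, z, w].
In Python, from workcell import ctrl, viewer, order gives the robot as it stands. The module is installed in compiled form; this text tells all that it offers.
- The arm moves only by the shell command python3 -m handwheel 'ROWS' [FORCE]. ROWS is JSON, one flat list of numbers, 7 for each row, row after row: the turn, a rotation vector about the tool's x, y, z in rad, then the shift along the tool's x, y, z in m, then the finger opening in m, from 0 to 0.0881. In form: [wx, wy, wz, dx, dy, dz, fingers, wx, wy, wz, dx, dy, dz, fingers, ...]. A call has 1 to 20 rows; each row shifts and turns the pose as measured when the row begins, along the tool's axes as they then stand; what a row does not reach is not made up. A row lasts 1/10 s, in which the tool goes at most 50 mm and 8.59 degrees, less where a joint would pass 70% of its speed; a pose out of reach is approached as far as the arm can. A call with a gripper value outside its range is refused whole. The fingers move at their own pace and stop on an object; FORCE is the grip in N (left out, the last holds). Time passes only in rows, so rows that do not move let the fingers close. It gives the time, the measured TCP pose, the force and the opening at its end, in the units of the state.
- ctrl.sense(): the state, without advancing time (a new reading comes with each control period).
- viewer.camera(name): name is "side" or "top" or "wrist"; returns the picture (400x640x3 uint8, red, green, blue); there is no depth.
- viewer.camera_model(name): a dict with "K" (3x3 intrinsics, pixels), "k1" (the pictures are not rectified: a ray, as slopes to the right and down, at radius r is drawn at 1 + k1 r^2 times it, then the intrinsics apply), "extrinsics" (4x4, takes a point from world to camera coordinates). Camera axes: x right, y down, z forward; pixel columns grow to the right and rows downward; lengths in m; the calibration is good to about 2 mm. A picture is of the moment at which its call begins: read the wrist's pose just before it. camera_model takes no time and is no camera call; for the wrist camera it gives the pose at the moment of the call.
- order.hand_in(): hands the job in, once; it reports no verdict.
The state is a dict: "time": time; "qpos": joint angles; "qvel": joint speeds; "tau": joint torques, N m; "ee_pos": TCP position; "eef_rot": TCP orientation; "ft_force": force on the tool from outside, world axes, zero at the start; "ft_torque": the same for the moment, N m; "opening": finger opening in m.
Only numpy, scipy, OpenCV 4.12 (cv2) and the standard library are available. Lean on these libraries where they do the work, as an engineer would, in place of code of your own. Each camera call takes 0.05 s, during which the arm holds its last target. There are 200 camera calls.

## Task

Lift the red reel wheel out of its wooden cradle by its rim and hang it on the yellow J-hook: bring the rim over the upturned tip, press it down through the spring keeper until the rim rests in the bottom of the hook and the keeper has snapped shut above it, and only then let go. Feel your way down and keep the load on the hook under 12 N, do not let the wheel fall, leave the other things on the table where they are, and finish with the wheel hanging still, clear of the table.

Things in the scene. Friction and masses are not known exactly. Their poses are not given: they have to be found in the camera images.
- wheel_hub (a point): Centre of the loose red wheel body 'wheel' (0.25 to 0.39 kg). x axis = axle (level), z = up in the wheel's plane, y along the plane. Rim: round bar 12 mm thick on a circle of radius 103 mm (outside diameter 218 mm, clear inside radius 97 mm). Hub 22 mm diameter, 20 mm long. Three 8 mm spokes at 30, 150 and 270 degrees from +y towards +z, so the upper 120 degrees are open.
- rim_top (a point): Centre of the rim bar at the top of the standing wheel, 103 mm above the hub; same axes as the hub. The rim can be pinched across its 12 mm thickness (along x) from above; 35 to 45 mm to one side of this point (along y, where the bar lies 6 to 11 mm lower) leaves the top free for the hook. With this point about 313 mm above the table both rim and hub clear the hook at any height while the tip goes through.
- cradle: Fixed wooden slot in which the wheel stands upright at the start: black base 100 x 220 x 8 mm, two walls along its y axis, 150 mm long, up to 68 mm above the table, slot 15 mm wide. Origin on the table at its centre; the wheel's plane is its y-z plane.
- post: Fixed storage post with the J-hook. Origin: on the table below the hook. The 25 mm square post, top 270 mm above the table, stands 55 mm to +x of it on a plate 150 x 130 x 10 mm. The hook opens upwards, its free tip to -x. It is clamped at a height that varies and is NOT reported: its seat (inside bottom) lies 235 to 265 mm above the table. Find it by touch, or roughly by camera.
- hook_plumb (a point): Point on the table straight below the middle of the hook's seat: the rim's plane belongs here (post's axes, 13 mm to -x of the post's origin). Hook: yellow strip 16 mm wide in y. From this point: upturned tip x -15 to -9 mm, its end 35 mm above the seat; shank x 28 to 34 mm, up to 36 mm above the seat; 6 mm of strip below the seat. Seat 19 mm wide in x, for the 12 mm rim.
- keeper (a joint): Angle (rad) of the hook's steel spring keeper, 0 = shut, grows as it is pushed down (most 1.45). 28 mm flap, hinged at the shank 32 mm above the seat, reaching nearly to the tip across the hook's mouth. The rim pushed down beside the tip swings it to about 0.8 rad against a force growing to about 6 N; once the rim has passed, 5 to 10 mm above the seat, it springs back to 0 above it. The wheel's weight does not open it.
- multimeter: Brown and black meter lying on the table, 85 x 170 x 45 mm, origin under its centre. To be left alone.
- pliers: Blue-handled pliers lying on the table, about 170 mm long, 12 mm high, origin near the pivot. To be left alone.
- screwdriver: Screwdriver lying on the table, under 30 mm high. To be left alone.
- tape_measure: Yellow tape measure standing on the table, 70 x 35 x 65 mm, origin under its centre. To be left alone.
- bottle: Clear bottle, 64 mm diameter, 200 mm tall, origin under its centre. To be left alone.
- spool: Small orange spool standing on end, 64 mm diameter, 45 mm tall, origin under its centre. To be left alone.
Things that resemble listed ones, but are neither listed nor needed, are in the scene too. Of the things shaped like the part that bears wheel_hub, the red one is meant.

How it is judged:
On the way, in this order (a step that is already met when the one before it is completed fails the run):
1. the wheel is lifted clear of the cradle in the gripper (height (world z) of wheel_hub above 0.18 m and contact force between the fingers and wheel above 1 N), for 0.1 s.
2. the held rim presses the keeper open (value of joint keeper above 0.5 rad and contact force between wheel and post above 1 N and contact force between the fingers and wheel above 1 N), for 0.05 s.
3. still held, the rim is set down in the bottom of the hook with the keeper shut above it (value of joint keeper below 0.1 rad and contact force between wheel and post above 1.5 N and contact force between the fingers and wheel above 1 N), for 0.1 s.
At the end, for the whole second after the job is handed in: The wheel hangs still and released on the hook (speed under 0.08 m/s, turning under 0.6 rad/s), its hub more than 125 mm above the table, within 50 mm sideways of the seat and within 0.45 rad of upright, with the keeper shut (under 0.1 rad) above the rim (value of joint keeper below 0.1 rad and contact force between wheel and post above 1.5 N and height (world z) of wheel_hub above 0.125 m and angle between wheel_hub's own z axis and vertical below 0.45 rad and horizontal distance between wheel_hub and post below 0.05 m and linear speed of wheel below 0.08 m/s and angular speed of wheel below 0.6 rad/s); the robot touches nothing.
It fails at once if the hook is loaded with more than 15 N (contact force between anything else and post above 15 N).
It fails at once if the wheel falls or is laid down (height (world z) of wheel_hub below 0.102 m).
It fails at once if a bystander is disturbed (distance of any of multimeter, pliers, screwdriver, tape_measure, bottle, spool from where it was at the start of the episode above 0.03 m).
It also fails if it takes over 72 s, if anything falls off the work surface, if the arm or the gripper's body presses on something with over 40 N, if the wrist force passes 120 N, or if a joint passes its speed limit or range.

## Working session

There is one attempt and no reset: what is moved stays moved. The work goes in short steps, Python scripts to look and compute and a shell command to move; the robot and the scene stay as the last step left them, time stands still between calls to the robot, and variables do not carry over. Pictures are saved under pics/ and viewed, about 8 in all and at most 12, crops included, and the job is handed in when it is done.

```bash
mkdir -p pics; python3 - <<'E'
from workcell import ctrl, viewer
import cv2, numpy as np
s=ctrl.sense(); print({k:np.round(v,3).tolist() for k,v in s.items()})
for n in ("side","top"):
    im=viewer.camera(n); cv2.imwrite(f"pics/{n}0.png",im[:,:,::-1])
    m=viewer.camera_model(n); print(n,{k:np.round(v,4).tolist() for k,v in m.items()})
a=cv2.imread("pics/side0.png");b=cv2.imread("pics/top0.png")
E
```

```text
{'time': 0.0, 'qpos': [-1.224, 0.69, -0.195, 1.566, 0.157, 0.902, -0.215], 'qvel': [0.0, -0.0, -0.0, 0.002, 0.001, -0.001, -0.001], 'tau': [0.0, -52.755, -1.267, -15.342, -0.053, 0.007, 0.0], 'ee_pos': [0.192, 0.594, 0.263], 'eef_rot': [0.156, 0.988, -0.001, -0.0], 'ft_force': [0.204, 0.851, -0.402], 'ft_torque': [0.02, -0.004, -0.036], 'opening': 0.088}
side {'K': [[504.4, 0.0, 313.3678], [0.0, 504.4, 196.3806], [0.0, 0.0, 1.0]], 'k1': -0.0755, 'extrinsics': [[0.8512, -0.5249, -0.0035, -0.4686], [-0.3806, -0.6126, -0.6927, 0.3389], [0.3614, 0.5909, -0.7212, 1.3044], [0.0, 0.0, 0.0, 1.0]]}
top {'K': [[476.7458, 0.0, 328.5451], [0.0, 476.7458, 199.4581], [0.0, 0.0, 1.0]], 'k1': -0.1058, 'extrinsics': [[0.0124, -0.9999, -0.007, -0.0044], [-0.9956, -0.0117, -0.0927, 0.5803], [0.0926, 0.0081, -0.9957, 1.4904], [0.0, 0.0, 0.0, 1.0]]}
```

View pics/side0.png

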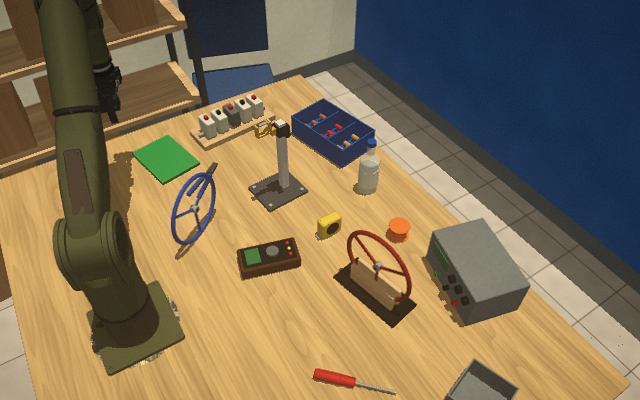

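View pics/top0.png

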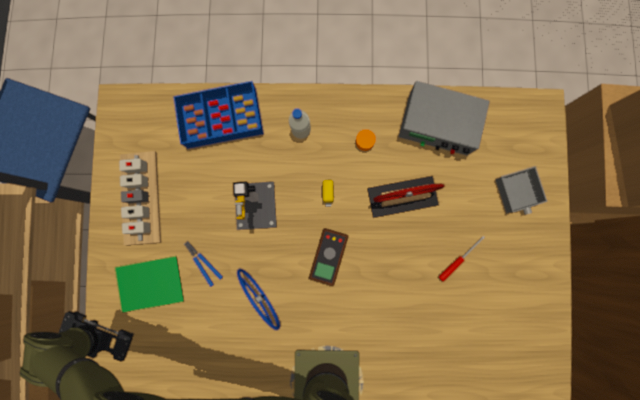

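The red wheel stands in the cradle at top (405,195) and side (378,268). The blue wheel at top (258,298) and side (195,208) is a look-alike lying elsewhere. The task names the red one, and it is the one in the black-based cradle. The hook and post are at top (240,200) and side (272,130). I'll confirm all of these in one enlarged mosaic.

```bash
cat > h.py <<'E'
import numpy as np, cv2
from workcell import ctrl, viewer
from scipy.spatial.transform import Rotation as R
def ray(name,px,m=None):
    m=m or viewer.camera_model(name); E=np.array(m["extrinsics"]); k=m["k1"]
    D=np.array([k,0,0,0,0.]); p=cv2.undistortPoints(np.array(px,float).reshape(-1,1,2),np.array(m["K"]),D).reshape(-1,2)
    d=np.c_[p,np.ones(len(p))]@E[:3,:3]; return -E[:3,:3].T@E[:3,3], d/np.linalg.norm(d,axis=1)[:,None]
def onz(name,px,z):
    o,d=ray(name,px); return o+d*((z-o[2])/d[:,2])[:,None]
def onplane(name,px,p,n):
    o,d=ray(name,px); return o+d*(((np.array(p)-o)@n)/(d@n))[:,None]
def two(a,pa,b,pb):
    (o1,d1),(o2,d2)=ray(a,pa),ray(b,pb); d1=d1[0];d2=d2[0]
    t=np.linalg.lstsq(np.c_[d1,-d2],o2-o1,rcond=None)[0]
    A,B=o1+t[0]*d1,o2+t[1]*d2; return (A+B)/2,np.linalg.norm(A-B)
def proj(name,P):
    m=viewer.camera_model(name);E=np.array(m["extrinsics"])
    return cv2.projectPoints(np.array(P,float).reshape(-1,1,3),cv2.Rodrigues(E[:3,:3])[0],E[:3,3],np.array(m["K"]),np.array([m["k1"],0,0,0,0.]))[0].reshape(-1,2)
E
python3 - <<'E'
from h import *
a=cv2.imread("pics/side0.png");b=cv2.imread("pics/top0.png")
def crop(i,x,y,w,h): return cv2.resize(i[y:y+h,x:x+w],(400,300),interpolation=cv2.INTER_CUBIC)
M=np.vstack([np.hstack([crop(a,325,222,100,75+0),crop(b,360,165,100,75)]),np.hstack([crop(a,240,110,100,75+0),crop(b,220,170,80,60)])])
cv2.imwrite("pics/mos.png",M)
for n,i in(("side",a),("top",b)):
    h=cv2.cvtColor(i,cv2.COLOR_BGR2HSV)
    red=((h[...,0]<7)|(h[...,0]>173))&(h[...,1]>150)&(h[...,2]>40)
    c,l,st,ce=cv2.connectedComponentsWithStats(red.astype(np.uint8))
    for k in range(1,c):
        if st[k,4]>60: print(n,st[k],ce[k])
E
```

```text
side [355 230  56  62 301] [390.26910299 254.46843854]
side [314 369  42  18 414] [334.00483092 377.42270531]
top [374 184  70  19 461] [408.15401302 191.85466377]
top [439 257  25  24 187] [450.69518717 268.4973262 ]
```

View pics/mos.png

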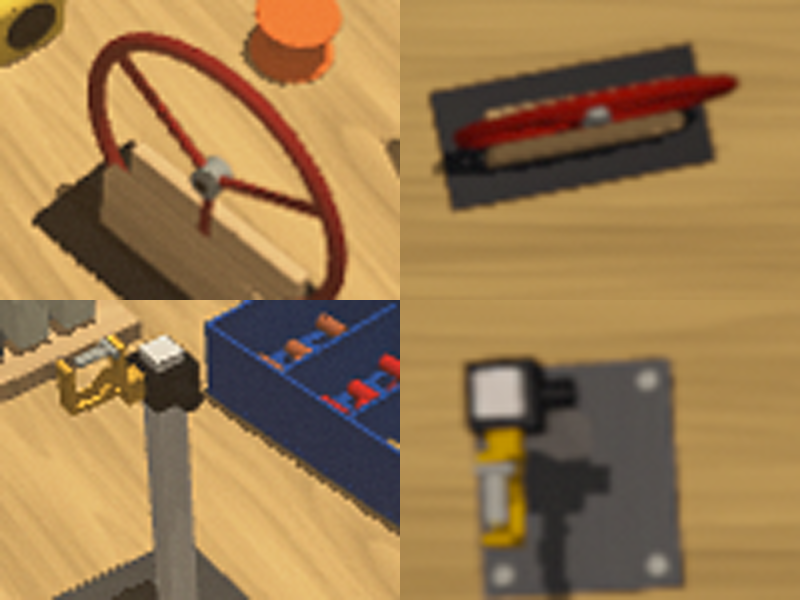

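The mosaic confirms the red wheel: rim with silver hub at side (377,266), standing in the wooden slot on the black base. The hook's upturned tip is at side (256,126) and top (240,218), with the post cap at top (240,189) and the grey keeper shut. Next I'll compute poses.

```bash
python3 - <<'E'
from h import *
np.set_printoptions(precision=4,suppress=True)
tr=lambda L:[(360+(u-400)/4,165+v/4) for u,v in L]
hk=lambda L:[(220+(u-400)/5,170+(v-300)/5) for u,v in L]
c=onz("top",tr([(430,92),(690,43),(714,158),(453,210)]),.008); ctr=c.mean(0)
e=(c[0]+c[3]-c[1]-c[2])[:2]; print("cradle",c[:,:2].tolist(),ctr,"yaw of y axis",np.degrees(np.arctan2(e[1],e[0])))
print("hub side",onz("side",[(325+211/4,222+178/4)],.117), "two", two("side",[(325+211/4,222+178/4)],"top",tr([(597,118)])))
# rim: top view mid rim pixels -> plane through rim
print("cap",onz("top",hk([(499,393)]),.27), onz("side",[(240+161/4,110+(352-300)/4)],.27))
c=onz("top",hk([(668,358),(684,587),(487,595)]),.01);print("plate",c[:,:2], c[0]-c[1],c[2]-c[1], (c[0]+c[2])/2)
print("tip top", two("side",[(240+66/4,110+63/4)],"top",hk([(502,540)])))
print("shanktop", two("side",[(240+121/4,110+42/4)],"top",hk([(503,455)])))
E
```

```text
cradle [[0.6207113547170705, -0.12263269764770168], [0.6634191186883032, -0.33414083459537053], [0.5698787373600234, -0.35289008512561043], [0.5255406624662529, -0.14159742848901188]] [ 0.5949 -0.2378  0.008 ] yaw of y axis 101.6334541582558
hub side [[ 0.5954 -0.2429  0.117 ]] two (array([ 0.5924, -0.2418,  0.1171]), np.float64(0.00619605055720556))
cap [[0.5842 0.2397 0.27  ]] [[0.5825 0.2328 0.27  ]]
plate [[0.6378 0.1813]
 [0.4899 0.1676]
 [0.4829 0.2948]] [0.1479 0.0137 0.    ] [-0.0069  0.1272  0.    ] [0.5604 0.2381 0.01  ]
tip top (array([0.505 , 0.2306, 0.2937]), np.float64(0.002512332836228497))
shanktop (array([0.5496, 0.2316, 0.2932]), np.float64(0.0019326372916344267))
```

The wheel hub is at about (0.594, -0.240), with a wheel yaw of about 11.6°. The hook plumb is at about (0.515, 0.231), with a post yaw of about 4–5° and the seat near z 0.258. I'll rise and turn the tool, then travel over to the wheel.

```bash
python3 -m handwheel '[0,0,0.132,0,0,-0.018,0.088, 0,0,0.132,0,0,-0.018,0.088, 0,0,0.132,0,0,-0.018,0.088, 0,0,0.132,0,0,-0.018,0.088, 0,0,0.132,0,0,-0.018,0.088, 0,0,0.132,0,0,-0.018,0.088, 0,0,0.132,0,0,-0.018,0.088, 0,0,0.132,0,0,-0.018,0.088, 0,0,0,0,0,0,0.088]'
```

```text
time: 1.0
ee_pos: [0.1916, 0.5917, 0.4067]
eef_rot: [0.648, 0.761, -0.007, 0.003]
ft_force: [0.1, -0.2, -0.0]
opening: 0.0878
```

```bash
python3 -m handwheel '[0,0,0,-0.043,0.013,0,0.088, 0,0,0,-0.043,0.013,0,0.088, 0,0,0,-0.043,0.013,0,0.088, 0,0,0,-0.043,0.013,0,0.088, 0,0,0,-0.043,0.013,0,0.088, 0,0,0,-0.043,0.013,0,0.088, 0,0,0,-0.043,0.013,0,0.088, 0,0,0,-0.043,0.013,0,0.088, 0,0,0,-0.043,0.013,0,0.088, 0,0,0,-0.043,0.013,0,0.088, 0,0,0,-0.043,0.013,0,0.088, 0,0,0,-0.043,0.013,0,0.088, 0,0,0,-0.043,0.013,0,0.088, 0,0,0,-0.043,0.013,0,0.088, 0,0,0,-0.043,0.013,0,0.088, 0,0,0,-0.043,0.013,0,0.088, 0,0,0,-0.043,0.013,0,0.088, 0,0,-0.04,0,0,0,0.088, 0,0,0,0,0,0,0.088]'
cat > mv.py <<'E'
# needed move in tool axes from current pose to target: x y z yaw_deg(tool y axis)
import sys
from h import *
def need(p,yaw):
    s=ctrl.sense(); r=R.from_quat(s["eef_rot"]); a=np.radians(yaw)
    Y=np.array([np.cos(a),np.sin(a),0]);Z=np.array([0,0,-1.]);T=R.from_matrix(np.c_[np.cross(Y,Z),Y,Z])
    return (r.inv()*T).as_rotvec().round(4), r.inv().apply(np.array(p)-s["ee_pos"]).round(4), s
if __name__=="__main__":
    v=list(map(float,sys.argv[1:])); w,d,s=need(v[:3],v[3]); print("turn",w,"shift",d,"at",np.round(s["ee_pos"],4),"F",np.round(s["ft_force"],2),"tq",np.round(s["ft_torque"],2),"open",s["opening"],"t",s["time"])
E
python3 mv.py .586 -.199 .32 11.6
```

```text
time: 2.9
ee_pos: [0.5514, -0.1129, 0.393]
eef_rot: [0.601, 0.799, -0.023, -0.004]
ft_force: [-0.2, 0.6, -0.3]
opening: 0.0882
turn [-0.0409  0.024   0.0785] shift [-0.0907  0.0124  0.0746] at [ 0.5514 -0.1129  0.393 ] F [-0.19  0.59 -0.35] tq [ 0.04 -0.05 -0.  ] open 0.08822762063732813 t 2.9
```

```bash
python3 -m handwheel '[-0.041,0.024,0.078,0,0,0,0.088, 0,0,0,-0.045,0.006,0.02,0.088, 0,0,0,-0.045,0.006,0.03,0.088, 0,0,0,0,0,0.02,0.088, 0,0,0,0,0,0,0.088]'
python3 - <<'E'
from h import *
im=viewer.camera("wrist"); cv2.imwrite("pics/w1.png",im[:,:,::-1])
E
python3 mv.py .586 -.199 .30 11.6
```

```text
time: 3.4
ee_pos: [0.581, -0.1948, 0.3166]
eef_rot: [0.627, 0.779, 0.001, -0.003]
ft_force: [0.0, 1.4, -0.1]
opening: 0.088
turn [-0.0007 -0.0046  0.0125] shift [-0.0043  0.0038  0.018 ] at [ 0.5814 -0.1957  0.3181] F [-0.12 -0.58  0.5 ] tq [-0.08  0.05  0.01] open 0.08792137126632682 t 3.45
```

View pics/w1.png

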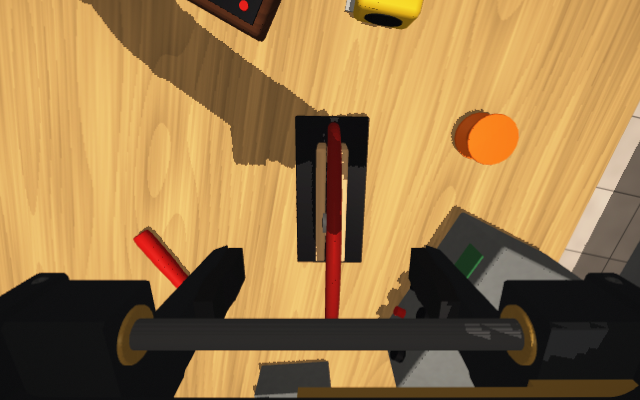

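The wrist view shows the rim edge-on, running from (334,125) down to (332,320) between the fingers, which are at columns 240 and 415. It is about centred. I'll refine the plane with rays.

```bash
python3 - <<'E'
from h import *
np.set_printoptions(precision=4,suppress=True)
i=cv2.imread("pics/w1.png"); h=cv2.cvtColor(i,cv2.COLOR_BGR2HSV)
red=((h[...,0]<7)|(h[...,0]>173))&(h[...,1]>150)&(h[...,2]>40)
for v in (130,150,170,200,230,260,290,312):
    u=np.where(red[v,300:370])[0]+300
    o,d=ray("wrist",[(u.mean(),v)])
    print(v,u.min(),u.max(),[onz("wrist",[(u.mean(),v)],z)[0][:2] for z in(.12,.17,.215)])
print("cam",o)
b=cv2.imread("pics/top0.png"); h=cv2.cvtColor(b,cv2.COLOR_BGR2HSV)
red=((h[...,0]<7)|(h[...,0]>173))&(h[...,1]>150)&(h[...,2]>40)
for c in (378,390,400,410,420,430,440):
    v=np.where(red[175:210,c])[0]+175
    print(c,v.min(),v.max(),onz("top",[(c,v.min())],.2)[0][:2])
print(ctrl.sense()["time"])
E
```

```text
130 328 339 [array([ 0.5775, -0.1406]), array([ 0.5754, -0.1364]), array([ 0.5736, -0.1326])]
150 328 340 [array([ 0.5824, -0.16  ]), array([ 0.5796, -0.1528]), array([ 0.5771, -0.1463])]
170 327 341 [array([ 0.587 , -0.1804]), array([ 0.5835, -0.17  ]), array([ 0.5803, -0.1606])]
200 327 341 [array([ 0.5943, -0.2126]), array([ 0.5896, -0.1971]), array([ 0.5854, -0.1832])]
230 327 340 [array([ 0.6015, -0.247 ]), array([ 0.5957, -0.2262]), array([ 0.5905, -0.2074])]
260 326 340 [array([ 0.6091, -0.2838]), array([ 0.6022, -0.2572]), array([ 0.5959, -0.2332])]
290 325 339 [array([ 0.6168, -0.3232]), array([ 0.6086, -0.2905]), array([ 0.6012, -0.261 ])]
312 325 337 [array([ 0.6224, -0.3541]), array([ 0.6134, -0.3165]), array([ 0.6052, -0.2826])]
cam [ 0.5645 -0.1139  0.4394]
378 196 201 [ 0.5756 -0.1382]
390 193 199 [ 0.5846 -0.1721]
400 190 197 [ 0.5934 -0.2005]
410 187 190 [ 0.6023 -0.2289]
420 186 193 [ 0.6055 -0.2574]
430 184 192 [ 0.6116 -0.286 ]
440 184 187 [ 0.612  -0.3147]
3.45
```

```bash
python3 -m handwheel '[0,-0.004,0.01,-0.004,0.007,0.02,0.088, 0,0,0,0,0,0.02,0.088, 0,0,0,0,0,0.02,0.088, 0,0,0,0,0,0.01,0.088, 0,0,0,0,0,0,0.088]'; python3 mv.py .589 -.199 .220 11.3
```

```text
time: 3.95
ee_pos: [0.5924, -0.192, 0.2522]
eef_rot: [0.627, 0.779, 0.003, 0.003]
ft_force: [-0.3, 1.1, -0.3]
opening: 0.0884
turn [0.0083 0.0008 0.0194] shift [-0.0061 -0.0051  0.0322] at [ 0.5924 -0.192   0.2522] F [-0.31  1.07 -0.26] tq [-0.06  0.06  0.03] open 0.08841659456024602 t 3.95
```

```bash
python3 -m handwheel '[0.008,0,0.019,-0.006,-0.005,0.01,0.088, 0,0,0,0,0,0.012,0.088, 0,0,0,0,0,0.01,0.088, 0,0,0,0,0,0,0.088]'; python3 mv.py .589 -.199 .220 11.3
```

```text
time: 4.35
ee_pos: [0.5902, -0.1992, 0.221]
eef_rot: [0.634, 0.773, 0.001, 0.003]
ft_force: [-0.3, 0.9, -0.2]
opening: 0.0882
turn [0.0043 0.0031 0.0006] shift [ 0.0004 -0.0012  0.001 ] at [ 0.5902 -0.1992  0.221 ] F [-0.31  0.9  -0.21] tq [-0.07  0.09 -0.01] open 0.08823194957348794 t 4.35
```

```bash
python3 -m handwheel '[0,0,0,0,0,0,0.04, 0,0,0,0,0,0,0.02, 0,0,0,0,0,0,0.0, 0,0,0,0,0,0,0, 0,0,0,0,0,0,0, 0,0,0,0,0,0,0, 0,0,0,0,0,0,0, 0,0,0,0,0,0,0, 0,0,0,0,0,0,0, 0,0,0,0,0,0,0]' 55; python3 mv.py .589 -.199 .220 11.3
```

```text
time: 5.35
ee_pos: [0.591, -0.1995, 0.2221]
eef_rot: [0.634, 0.773, 0.001, 0.004]
ft_force: [-0.2, 0.3, -0.2]
opening: 0.0105
turn [0.0065 0.0042 0.0006] shift [ 0.0009 -0.0019  0.0021] at [ 0.591  -0.1995  0.2221] F [-0.24  0.31 -0.15] tq [-0.09  0.   -0.08] open 0.010541929938524324 t 5.35
```

Gripped, with the opening at about 11 mm. Lifting straight up.

```bash
python3 -m handwheel '[0,0,0,0,0,-0.01,0, 0,0,0,0,0,-0.01,0, 0,0,0,0,0,-0.012,0, 0,0,0,0,0,-0.012,0, 0,0,0,0,0,-0.012,0, 0,0,0,0,0,-0.012,0, 0,0,0,0,0,-0.012,0, 0,0,0,0,0,-0.012,0, 0,0,0,0,0,-0.012,0, 0,0,0,0,0,-0.01,0, 0,0,0,0,0,0,0, 0,0,0,0,0,0,0]'; python3 mv.py .589 -.199 .335 11.3
python3 - <<'E'
from h import *
cv2.imwrite("pics/s2.png",viewer.camera("side")[:,:,::-1])
E
```

```text
time: 6.55
ee_pos: [0.5893, -0.1988, 0.3478]
eef_rot: [0.634, 0.773, 0.002, 0.004]
ft_force: [0.3, -0.1, -2.5]
opening: 0.0107
turn [ 0.0071  0.0036 -0.    ] shift [-0.     -0.0004  0.0127] at [ 0.5893 -0.1988  0.3478] F [ 0.29 -0.1  -2.5 ] tq [ 0.08  0.07 -0.06] open 0.01067014824349468 t 6.55
```

View pics/s2.png

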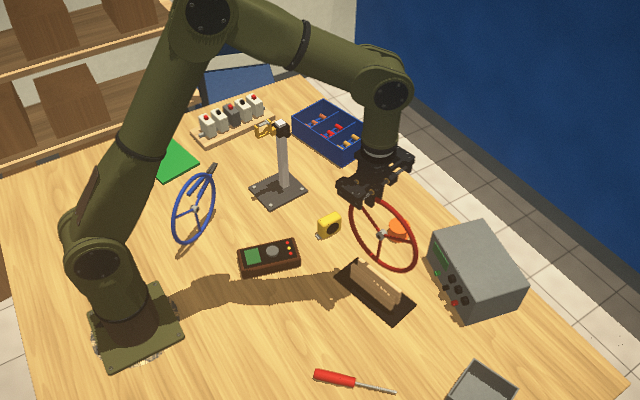

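The wheel is held clear of the cradle, with its hub at about (381,234). I'll check for pivot in the grip.

```bash
python3 - <<'E'
from h import *
np.set_printoptions(precision=4,suppress=True)
i=cv2.imread("pics/s2.png")
s=ctrl.sense(); p=np.array(s["ee_pos"]); r=R.from_quat(s["eef_rot"]); Y=r.apply([0,1,0]);X=r.apply([1,0,0])
print("exp hub px",proj("side",[p+[0,0,-.105]-.042*X]))
# grey hub pixels
h=cv2.cvtColor(i,cv2.COLOR_BGR2HSV); sub=h[220:248,366:396]
m=(sub[...,1]<70)&(sub[...,2]>90); ys,xs=np.nonzero(m); c=(xs.mean()+366,ys.mean()+220); print("hub px",c,len(xs))
P=onplane("side",[c],p,Y)[0]; d=P-p; print("hub on plane",P,"along X",d@X,"z",d[2])
# rim red pixels -> plane, fit circle
red=((h[...,0]<7)|(h[...,0]>173))&(h[...,1]>150)&(h[...,2]>40); ys,xs=np.nonzero(red[180:285,340:425]); 
Q=onplane("side",np.c_[xs+340,ys+180],p,Y)-p; u=Q@X; w=Q[:,2]
rr=np.hypot(u-d@X,w-d[2]); k=rr>.09; A=np.c_[u[k],w[k],np.ones(k.sum())]; f=np.linalg.lstsq(A,-(u[k]**2+w[k]**2),rcond=None)[0]
cx,cz=-f[0]/2,-f[1]/2; print("circle",cx,cz,np.sqrt(cx**2+cz**2-f[2]),k.sum())
k=(rr>.02)&(rr<.085); an=np.degrees(np.arctan2(w-cz,u-cx))[k]%360; print(np.histogram(an,bins=36,range=(0,360))[0])
for lo,hi in((0,75),(105,200),(225,315)):
    q=an[(an>lo)&(an<hi)]; print(np.median(q),len(q))
E
```

```text
exp hub px [[382.5054 234.1401]]
hub px (np.float64(381.42), np.float64(233.24)) 50
hub on plane [ 0.5976 -0.2359  0.242 ] along X -0.037561938671494134 z -0.10566502730350175
circle -0.0363215049292441 -0.10871638729759549 0.10550568987474492 507
[ 0  0 13 25  0  0  0  0  0  0  0  0  0  0 11 12  0  0  0  0  0  0  0  0
  0  0  5 13  0  0  0  0  0  0  0  0]
31.713433494387658 38
150.1899169109907 23
271.7064943908035 18
```

The wheel hangs upright (spokes within about 2°). The hub is 38 mm along -x of the tool and 105 mm below the TCP. Next is the transit toward a stand-off on the -x side of the hook, with x retreating first.

```bash
python3 -m handwheel '[0,0,0.009,0.012,-0.004,0,0, 0,0,0.009,0.02,-0.007,0,0, 0,0,0.009,0.025,-0.008,0,0, 0,0,0.009,0.025,-0.008,0,0, 0,0,0.009,0.025,-0.008,0,0, 0,0,0.009,0.025,-0.008,0,0, 0,0,0.009,0.025,-0.008,0,0, 0,0,0.009,0.025,-0.008,0,0, 0,0,0.009,0.025,-0.008,0,0, 0,0,0.009,0.025,-0.008,0,0, 0,0,0.009,0.025,-0.008,0,0, 0,0,0.009,0.025,-0.008,0,0, 0,0,0,0.015,-0.005,0,0, 0,0,0,0,0,0,0]'; python3 mv.py .437 .263 .330 5
```

```text
time: 8.0
ee_pos: [0.4439, 0.0917, 0.3385]
eef_rot: [0.677, 0.736, -0.004, -0.001]
ft_force: [0.2, 0.3, -3.2]
opening: 0.0105
turn [-0.0065  0.0035 -0.0046] shift [0.1713 0.0073 0.0079] at [0.4439 0.0917 0.3385] F [ 0.19  0.32 -3.19] tq [0.09 0.03 0.  ] open 0.010530109110463764 t 8.0
```

```bash
python3 -m handwheel '[-0.006,0.003,-0.004,0.015,0,0,0, 0,0,0,0.025,0,0,0, 0,0,0,0.025,0,0,0, 0,0,0,0.025,0,0,0, 0,0,0,0.025,0,0.002,0, 0,0,0,0.025,0,0.002,0, 0,0,0,0.015,0,0.002,0, 0,0,0,0.008,0,0,0, 0,0,0,0,0,0,0, 0,0,0,0,0,0,0]'; python3 mv.py .437 .263 .330 5
python3 - <<'E'
from h import *
for n in("wrist","side","top"): cv2.imwrite(f"pics/{n}3.png",viewer.camera(n)[:,:,::-1])
w,s,t=[cv2.imread(f"pics/{n}3.png") for n in("wrist","side","top")]
s=cv2.resize(s[90:190,190:323],(400,300),interpolation=cv2.INTER_CUBIC);t=cv2.resize(t[150:250,190:323],(400,300),interpolation=cv2.INTER_CUBIC)
cv2.imwrite("pics/m3.png",np.vstack([cv2.resize(w[175:400,120:520],(800,450),interpolation=cv2.INTER_CUBIC)[:300],np.hstack([s,t])]))
E
```

```text
time: 9.0
ee_pos: [0.4361, 0.2485, 0.3304]
eef_rot: [0.681, 0.732, -0.002, 0.004]
ft_force: [-0.4, 0.4, -2.4]
opening: 0.0111
turn [ 0.0027  0.009  -0.0155] shift [0.0144 0.0019 0.0003] at [0.4361 0.2485 0.3304] F [-0.42  0.41 -2.44] tq [-0.09  0.07 -0.03] open 0.011078243518659936 t 9.0
```

View pics/m3.png

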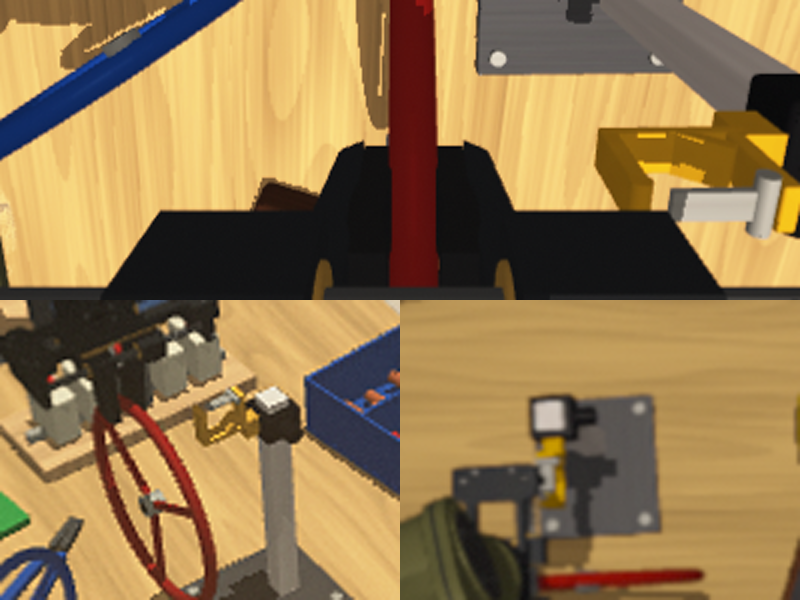

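The mosaic shows the wheel held upright in front (-x) of the hook. In the wrist view the hook tip is at about (438,275) and the keeper spans (456–500, 277). I'll enlarge the hook for exact localisation.

```bash
python3 - <<'E'
from h import *
w=cv2.imread("pics/wrist3.png"); cv2.imwrite("pics/w3c.png",cv2.resize(w[220:310,405:525],(800,600),interpolation=cv2.INTER_CUBIC))
E
```

```text
(no output)
```

View pics/w3c.png

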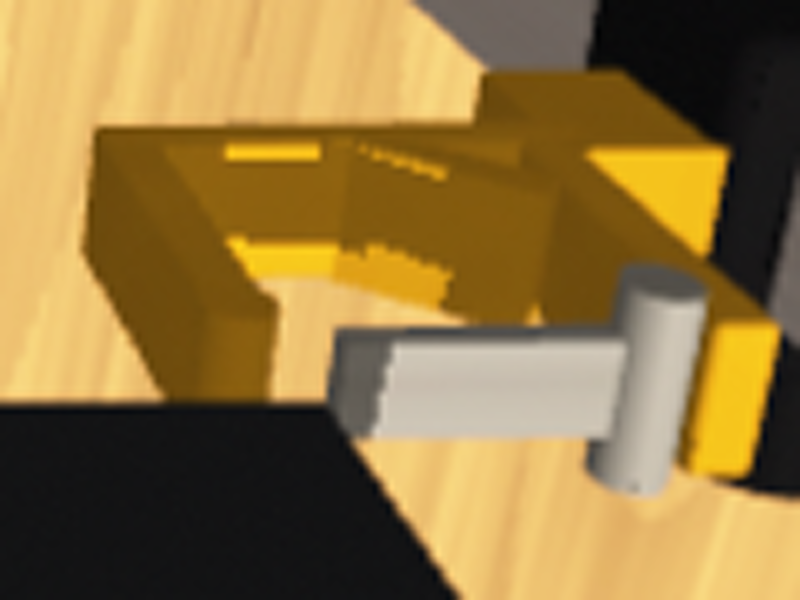

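```bash
python3 - <<'E'
from h import *
from scipy.optimize import least_squares
np.set_printoptions(precision=4,suppress=True)
O=np.array([(-15,8,35),(-9,8,35),(28,8,36),(34,8,36),(34,-8,36),(28,-8,36),(-15,8,-6)])/1e3
I=np.array([(213,312),(278,300),(722,322),(778,322),(750,478),(690,470),(97,130)])/6.6667+[405,220]
def W(p): 
    a=p[3];return O@np.array([[np.cos(a),np.sin(a),0],[-np.sin(a),np.cos(a),0],[0,0,1]])+p[:3]
f=least_squares(lambda p:(proj("wrist",W(p))-I).ravel(),[.516,.231,.258,.08])
print(f.x,np.degrees(f.x[3])); print(f.fun.reshape(-1,2))
g=least_squares(lambda p:(proj("wrist",W([*p[:3],np.radians(5)]))-I).ravel(),[.516,.231,.258]);print(g.x,g.cost,f.cost)
# rim plane from this wrist image
i=cv2.imread("pics/wrist3.png"); h=cv2.cvtColor(i,cv2.COLOR_BGR2HSV)
red=((h[...,0]<7)|(h[...,0]>173))&(h[...,1]>150)&(h[...,2]>40)
s=ctrl.sense(); print(s["ee_pos"],s["time"])
for v in (200,230,260,290,310):
    u=np.where(red[v,290:370])[0]+290; print(v,u.min(),u.max(),onz("wrist",[((u.min()+u.max())/2,v)],s["ee_pos"][2]-.005))
E
python3 mv.py .437 .263 .330 5
```

```text
[0.5182 0.2367 0.2568 0.0764] 4.378341988196309
[[ 1.06    0.6195]
 [ 1.558   2.3455]
 [-0.9658 -0.5262]
 [ 0.9036 -0.6044]
 [-0.2518 -0.5886]
 [-1.2345  0.6912]
 [-1.3419 -2.3415]]
[0.5183 0.2365 0.2567] 11.271433123007437 10.761077784338122
[0.4361 0.2487 0.3306] 9.15
200 315 336 [[0.4333 0.2917 0.3256]]
230 315 337 [[0.4345 0.2778 0.3256]]
260 316 337 [[0.4358 0.263  0.3256]]
290 316 337 [[0.4369 0.247  0.3256]]
310 315 338 [[0.4377 0.2356 0.3256]]
turn [ 0.0029  0.0083 -0.016 ] shift [0.0142 0.0019 0.0005] at [0.4361 0.2487 0.3306] F [-0.41 -1.41 -3.22] tq [0.03 0.03 0.02] open 0.010345248668107666 t 9.15
```

```bash
python3 -m handwheel '[0.003,0.008,-0.008,0.012,0.002,0.004,0, 0,0,0,0.011,0.0,0.004,0, 0,0,0,0.004,0.0,0.004,0, 0,0,0,0,0,0,0, 0,0,0,0,0,0,0]'; python3 mv.py .5145 .273 .319 4.5
```

```text
time: 9.65
ee_pos: [0.4362, 0.2774, 0.3173]
eef_rot: [0.679, 0.734, 0.0, -0.0]
ft_force: [0.2, -0.2, -2.7]
opening: 0.0103
turn [-0.0004 -0.0005  0.0004] shift [-0.0106  0.0777 -0.0017] at [0.4362 0.2774 0.3173] F [ 0.18 -0.17 -2.66] tq [ 0.07  0.09 -0.06] open 0.010335271421145984 t 9.65
```

```bash
python3 -m handwheel '[0,0,0,-0.003,0.008,-0.002,0, 0,0,0,-0.003,0.012,0,0, 0,0,0,-0.002,0.012,0,0, 0,0,0,-0.002,0.012,0,0, 0,0,0,0,0.01,0,0, 0,0,0,0,0.01,0,0, 0,0,0,0,0.006,0,0, 0,0,0,0,0,0,0, 0,0,0,0,0,0,0]'; python3 mv.py .5145 .273 .319 4.5
python3 - <<'E'
from h import *
cv2.imwrite("pics/w4.png",viewer.camera("wrist")[:,:,::-1]);cv2.imwrite("pics/s4.png",viewer.camera("side")[:,:,::-1])
w=cv2.imread("pics/w4.png");s=cv2.imread("pics/s4.png")
cv2.imwrite("pics/m4.png",np.hstack([cv2.resize(w[210:330,265:385],(400,400),interpolation=cv2.INTER_CUBIC),cv2.resize(s[95:175,210:290],(400,400),interpolation=cv2.INTER_CUBIC)]))
E
```

```text
time: 10.55
ee_pos: [0.5162, 0.2696, 0.3196]
eef_rot: [0.68, 0.733, 0.001, 0.001]
ft_force: [-0.7, -0.5, -2.7]
opening: 0.0104
turn [ 0.0025  0.0009 -0.0046] shift [ 0.0036 -0.0015  0.0006] at [0.5162 0.2696 0.3196] F [-0.68 -0.46 -2.75] tq [ 0.09  0.06 -0.04] open 0.0104240511473189 t 10.55
```

View pics/m4.png

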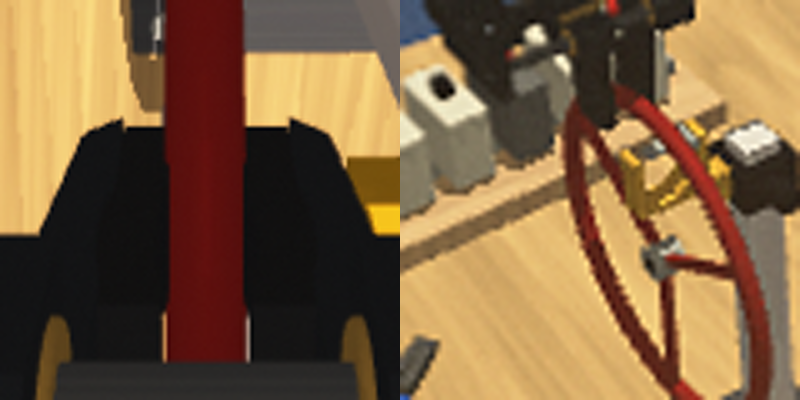

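In the side view the rim is above the keeper, with the tip inside the wheel opening and everything clear. I'll start down to just above the keeper, then go in small steps watching the force.

```bash
python3 -m handwheel '[0.002,0,-0.004,0.003,-0.001,0.004,0, 0,0,0,0,0,0.004,0, 0,0,0,0,0,0.004,0, 0,0,0,0,0,0.003,0, 0,0,0,0,0,0,0]'; python3 mv.py .5145 .273 .265 4.5
```

```text
time: 11.15
ee_pos: [0.5128, 0.2735, 0.3032]
eef_rot: [0.678, 0.735, -0.001, -0.0]
ft_force: [-0.4, 0.1, -3.6]
opening: 0.0106
turn [-0.0015  0.0006  0.0021] shift [-0.0006  0.0017  0.0382] at [0.5128 0.2735 0.3032] F [-0.37  0.09 -3.63] tq [0.04 0.03 0.01] open 0.010627834811236326 t 11.15
```

```bash
python3 -m handwheel '[-0.001,0,0.002,0,0.002,0.003,0, 0,0,0,0,0,0.003,0, 0,0,0,0,0,0.002,0]'; python3 mv.py .5145 .273 .265 4.5
```

```text
time: 11.45
ee_pos: [0.5155, 0.2737, 0.2952]
eef_rot: [0.679, 0.734, 0.0, 0.0]
ft_force: [0.1, -0.5, -0.7]
opening: 0.0106
turn [ 0.001   0.0002 -0.0002] shift [-0.0007 -0.0011  0.0302] at [0.5155 0.2737 0.2952] F [ 0.12 -0.5  -0.65] tq [0.03 0.12 0.02] open 0.010636391500945837 t 11.45
```

```bash
python3 -m handwheel '[0,0,0,0,0,0.002,0, 0,0,0,0,0,0.002,0]'; python3 mv.py .5145 .273 .265 4.5
```

```text
time: 11.65
ee_pos: [0.5163, 0.2738, 0.2916]
eef_rot: [0.679, 0.734, 0.001, 0.001]
ft_force: [0.4, 0.1, -0.5]
opening: 0.0108
turn [ 0.0029 -0.0004 -0.0003] shift [-0.0007 -0.0019  0.0266] at [0.5163 0.2738 0.2916] F [ 0.37  0.12 -0.51] tq [-0.11  0.   -0.  ] open 0.010796994786243925 t 11.65
```

```bash
python3 -m handwheel '[0.002,0,0,0,-0.002,0.002,0, 0,0,0,0,0,0.002,0]'; python3 mv.py .5145 .273 .265 4.5
```

```text
time: 11.85
ee_pos: [0.515, 0.2737, 0.288]
eef_rot: [0.679, 0.734, 0.001, 0.001]
ft_force: [-0.3, 0.2, 1.1]
opening: 0.0107
turn [ 0.0029 -0.0009 -0.0004] shift [-0.0007 -0.0006  0.023 ] at [0.515  0.2737 0.288 ] F [-0.33  0.22  1.09] tq [-0.13  0.05 -0.  ] open 0.010735032234512287 t 11.85
```

```bash
python3 -m handwheel '[0,0,0,0,-0.001,0.002,0, 0,0,0,0,0,0.002,0]'; python3 mv.py .5145 .273 .265 4.5
```

```text
time: 12.05
ee_pos: [0.5141, 0.2737, 0.2842]
eef_rot: [0.679, 0.734, 0.002, 0.001]
ft_force: [0.5, -0.4, 1.5]
opening: 0.0106
turn [ 0.0038 -0.0013 -0.0005] shift [-0.0007  0.0002  0.0192] at [0.5141 0.2737 0.2842] F [ 0.53 -0.37  1.54] tq [-0.11  0.07  0.03] open 0.01056441498788923 t 12.05
```

```bash
python3 -m handwheel '[0.003,0,0,0,0,0.002,0, 0,0,0,0,0,0.002,0]'; python3 mv.py .5145 .273 .265 4.5
```

```text
time: 12.25
ee_pos: [0.5138, 0.2737, 0.28]
eef_rot: [0.679, 0.734, 0.0, -0.001]
ft_force: [-1.9, -0.5, 0.7]
opening: 0.0105
turn [-0.0001 -0.0014 -0.0005] shift [-0.0008  0.0007  0.015 ] at [0.5138 0.2737 0.28  ] F [-1.9  -0.47  0.73] tq [-0.15  0.31 -0.07] open 0.010530970245185659 t 12.25
```

```bash
python3 -m handwheel '[0,0,0,0,0,0.002,0, 0,0,0,0,0,0.002,0]'; python3 mv.py .5145 .273 .265 4.5
```

```text
time: 12.45
ee_pos: [0.5119, 0.2736, 0.2749]
eef_rot: [0.679, 0.734, -0.001, -0.002]
ft_force: [-1.9, 0.1, -1.0]
opening: 0.0106
turn [-0.0046 -0.0009 -0.0006] shift [-0.0008  0.0026  0.0099] at [0.5119 0.2736 0.2749] F [-1.89  0.07 -1.02] tq [-0.03  0.45 -0.1 ] open 0.010613457831731982 t 12.45
```

```bash
python3 -m handwheel '[0,0,0,0,0.001,0.002,0]'; python3 mv.py .5145 .273 .265 4.5
```

```text
time: 12.55
ee_pos: [0.5125, 0.2736, 0.2721]
eef_rot: [0.679, 0.734, -0.002, -0.002]
ft_force: [0.2, 1.1, -2.8]
opening: 0.0107
turn [-0.0055 -0.0004 -0.0003] shift [-0.0008  0.002   0.0071] at [0.5125 0.2736 0.2721] F [ 0.15  1.05 -2.81] tq [0.12 0.02 0.01] open 0.010665422904962883 t 12.55
```

```bash
python3 -m handwheel '[0,0,0,0,0.001,0.002,0]'; python3 mv.py .5145 .273 .265 4.5
```

```text
time: 12.65
ee_pos: [0.5136, 0.2737, 0.2695]
eef_rot: [0.679, 0.734, -0.002, -0.002]
ft_force: [-0.1, -0.3, -2.2]
opening: 0.01
turn [-0.0056 -0.0001 -0.0002] shift [-0.0007  0.0009  0.0045] at [0.5136 0.2737 0.2695] F [-0.1  -0.26 -2.23] tq [-0.03  0.03  0.06] open 0.010018029953510501 t 12.65
```

The keeper has snapped past: the force is back to the wheel's weight alone. Now feeling for the seat.

```bash
python3 -m handwheel '[-0.004,0,0,0,0.001,0.0015,0]'; python3 mv.py .5145 .273 .265 4.5
```

```text
time: 12.75
ee_pos: [0.5148, 0.2737, 0.2674]
eef_rot: [0.679, 0.734, -0.001, -0.001]
ft_force: [-1.3, -0.8, 1.0]
opening: 0.0106
turn [-0.0016  0.0001 -0.0003] shift [-0.0007 -0.0003  0.0024] at [0.5148 0.2737 0.2674] F [-1.29 -0.79  0.95] tq [-0.1   0.31 -0.14] open 0.010582448942144882 t 12.75
```

```bash
python3 -m handwheel '[0,0,0,0,0,0.0015,0]'; python3 mv.py .5145 .273 .265 4.5
```

```text
time: 12.85
ee_pos: [0.515, 0.2737, 0.266]
eef_rot: [0.679, 0.734, -0.0, -0.0]
ft_force: [-1.2, -0.3, 4.3]
opening: 0.0104
turn [-0.0011  0.0001 -0.0003] shift [-0.0006 -0.0006  0.001 ] at [0.515  0.2737 0.266 ] F [-1.15 -0.33  4.26] tq [-0.24  0.37 -0.05] open 0.010387385342447666 t 12.85
```

```bash
python3 -m handwheel '[0,0,0,0,0,0.001,0]'; python3 mv.py .5145 .273 .265 4.5
```

```text
time: 12.95
ee_pos: [0.5152, 0.2737, 0.2655]
eef_rot: [0.679, 0.734, -0.0, -0.0]
ft_force: [-3.3, -0.2, 7.2]
opening: 0.0103
turn [-0.0007 -0.0001 -0.0005] shift [-0.0006 -0.0008  0.0005] at [0.5152 0.2737 0.2655] F [-3.26 -0.15  7.16] tq [-0.35  0.6  -0.1 ] open 0.010323071399884271 t 12.95
```

The rim is seated, with the load at about 10 N. Easing off to a few newtons.

```bash
python3 -m handwheel '[0,0,0,0,-0.0005,-0.0005,0]'; python3 mv.py .5145 .273 .265 4.5
```

```text
time: 13.05
ee_pos: [0.5151, 0.2737, 0.2665]
eef_rot: [0.679, 0.734, 0.0, -0.0]
ft_force: [-1.2, -0.3, 0.4]
opening: 0.0107
turn [ 0.0004 -0.0005 -0.0006] shift [-0.0006 -0.0007  0.0015] at [0.5151 0.2737 0.2665] F [-1.23 -0.31  0.36] tq [-0.09  0.22 -0.05] open 0.010728778229568399 t 13.05
```

```bash
python3 -m handwheel '[0,0,0,0,-0.0005,-0.0003,0]'; python3 mv.py .5145 .273 .265 4.5
```

```text
time: 13.15
ee_pos: [0.5149, 0.2737, 0.2671]
eef_rot: [0.679, 0.734, 0.001, 0.0]
ft_force: [-0.2, -1.2, 0.1]
opening: 0.0104
turn [ 0.0013 -0.0008 -0.0006] shift [-0.0007 -0.0004  0.0021] at [0.5149 0.2737 0.2671] F [-0.21 -1.2   0.08] tq [-0.07  0.11 -0.  ] open 0.010363013291737014 t 13.15
```

```bash
python3 -m handwheel '[0,0,0,0,0,0.0003,0, 0,0,0,0,0,0.0002,0, 0,0,0,0,0,0,0]'; python3 mv.py .5145 .273 .265 4.5
python3 - <<'E'
from h import *
cv2.imwrite("pics/w5.png",viewer.camera("wrist")[:,:,::-1]);cv2.imwrite("pics/s5.png",viewer.camera("side")[:,:,::-1])
w=cv2.imread("pics/w5.png");s=cv2.imread("pics/s5.png")
cv2.imwrite("pics/m5.png",np.hstack([cv2.resize(w[210:330,265:385],(300,300),interpolation=cv2.INTER_CUBIC),cv2.resize(s[95:155,225:305],(500,375)[:2],interpolation=cv2.INTER_CUBIC)[:300]]))
E
```

```text
time: 13.45
ee_pos: [0.5149, 0.2737, 0.2667]
eef_rot: [0.679, 0.734, 0.001, 0.0]
ft_force: [-1.0, -0.1, 0.9]
opening: 0.0107
turn [ 0.0016 -0.0009 -0.0007] shift [-0.0006 -0.0005  0.0017] at [0.5149 0.2737 0.2667] F [-1.02 -0.06  0.89] tq [-0.15  0.24  0.02] open 0.010709013767671246 t 13.45
```

View pics/m5.png

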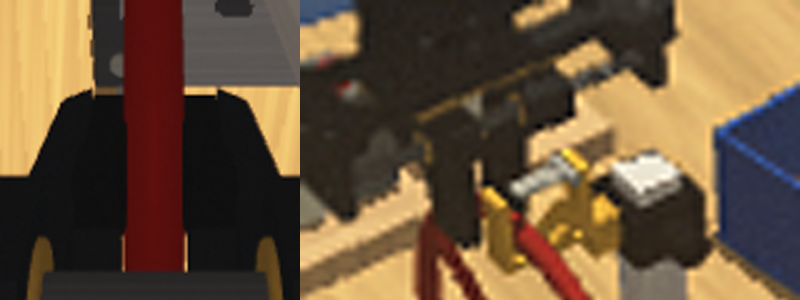

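The side crop shows the grey keeper shut above the red rim, which lies in the hook between tip and shank. The load is about 4 N. Releasing in steps, opening only to 40 mm to stay clear of the post.

```bash
python3 -m handwheel '[0,0,0,0,0,0,0, 0,0,0,0,0,0,0, 0,0,0,0,0,0,0]' 10; python3 -m handwheel '[0,0,0,0,0,0,0.018, 0,0,0,0,0,0,0.026, 0,0,0,0,0,0,0.034, 0,0,0,0,0,0,0.04, 0,0,0,0,0,0,0.04, 0,0,0,0,0,0,0.04]'; python3 mv.py .5145 .273 .265 4.5
```

```text
time: 13.85
ee_pos: [0.5154, 0.2738, 0.2667]
eef_rot: [0.679, 0.734, 0.001, 0.001]
ft_force: [0.3, -0.7, -0.2]
opening: 0.0116
time: 14.45
ee_pos: [0.5157, 0.2739, 0.2667]
eef_rot: [0.679, 0.734, 0.002, 0.001]
ft_force: [-0.8, 0.0, 0.9]
opening: 0.0401
turn [ 0.0034 -0.0011 -0.0005] shift [-0.0008 -0.0013  0.0017] at [0.5157 0.2739 0.2667] F [-0.76  0.03  0.86] tq [-0.04  0.05  0.  ] open 0.04008069932089478 t 14.45
```

Released. I'll withdraw straight up, wait for any swing to die down, and check.

```bash
python3 -m handwheel '[0,0,0,0,0,-0.005,0.04, 0,0,0,0,0,-0.01,0.04, 0,0,0,0,0,-0.015,0.04, 0,0,0,0,0,-0.02,0.04, 0,0,0,0,0,-0.02,0.04, 0,0,0,0,0,-0.02,0.04, 0,0,0,0,0,-0.02,0.04, 0,0,0,0,0,-0.02,0.04, 0,0,0,0,0,0,0.04, 0,0,0,0,0,0,0.04, 0,0,0,0,0,0,0.04, 0,0,0,0,0,0,0.04, 0,0,0,0,0,0,0.04, 0,0,0,0,0,0,0.04, 0,0,0,0,0,0,0.04, 0,0,0,0,0,0,0.04, 0,0,0,0,0,0,0.04, 0,0,0,0,0,0,0.04, 0,0,0,0,0,0,0.04, 0,0,0,0,0,0,0.04]'
python3 -m handwheel '[0,0,0,0,0,0,0.04, 0,0,0,0,0,0,0.04, 0,0,0,0,0,0,0.04, 0,0,0,0,0,0,0.04, 0,0,0,0,0,0,0.04, 0,0,0,0,0,0,0.04, 0,0,0,0,0,0,0.04, 0,0,0,0,0,0,0.04, 0,0,0,0,0,0,0.04, 0,0,0,0,0,0,0.04, 0,0,0,0,0,0,0.04, 0,0,0,0,0,0,0.04, 0,0,0,0,0,0,0.04, 0,0,0,0,0,0,0.04, 0,0,0,0,0,0,0.04, 0,0,0,0,0,0,0.04, 0,0,0,0,0,0,0.04, 0,0,0,0,0,0,0.04, 0,0,0,0,0,0,0.04, 0,0,0,0,0,0,0.04]'
python3 - <<'E'
from h import *
F=[viewer.camera("side") for _ in range(10)]
print("t",ctrl.sense()["time"])
def red(i):
    h=cv2.cvtColor(i[95:240,200:320],cv2.COLOR_RGB2HSV); return (((h[...,0]<7)|(h[...,0]>173))&(h[...,1]>150)&(h[...,2]>40))
m=[red(f) for f in F]; print([int((x^m[0]).sum()) for x in m], m[0].sum())
cv2.imwrite("pics/s6.png",F[-1][:,:,::-1]); s=cv2.imread("pics/s6.png")
cv2.imwrite("pics/m6.png",cv2.resize(s[90:240,180:380],(800,600),interpolation=cv2.INTER_CUBIC))
E
```

```text
time: 16.45
ee_pos: [0.514, 0.2725, 0.4045]
eef_rot: [0.679, 0.734, 0.0, 0.001]
ft_force: [0.4, -0.5, 0.5]
opening: 0.0402
time: 18.45
ee_pos: [0.514, 0.2725, 0.4047]
eef_rot: [0.679, 0.734, 0.001, 0.001]
ft_force: [0.6, 0.2, 0.3]
opening: 0.0397
t 18.95
[0, 82, 82, 83, 81, 79, 79, 77, 88, 83] 525
```

View pics/m6.png

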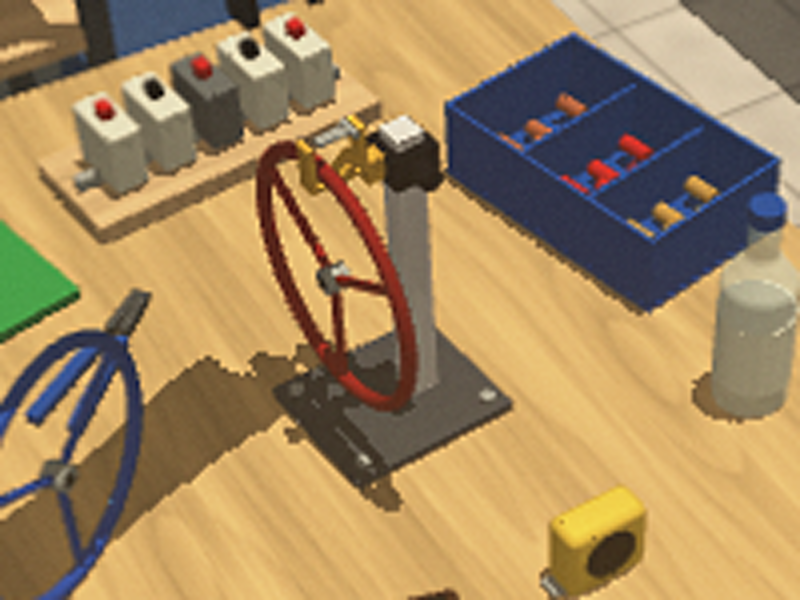

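The wheel hangs upright on the hook with the keeper shut, hub at side (263,159), gripper away and bystanders in place. I'll do a quick numeric check of hub position and stillness, then hand in.

```bash
python3 - <<'E'
from h import *
from workcell import order
P=onz("side",[(263.2,159.2)],.160)[0]; print("hub",P.round(3),"dist to post origin",np.hypot(P[0]-.531,P[1]-.237).round(3))
C=[]
for _ in range(12):
    i=viewer.camera("side")[95:240,220:300]; h=cv2.cvtColor(i,cv2.COLOR_RGB2HSV)
    ys,xs=np.nonzero(((h[...,0]<7)|(h[...,0]>173))&(h[...,1]>150)&(h[...,2]>40)); C.append((xs.mean(),ys.mean()))
C=np.array(C); print("centroid spread px",np.ptp(C,axis=0).round(2))
ok=np.ptp(C,axis=0).max()<.8
if ok: order.hand_in(); print("handed in",ctrl.sense()["time"])
E
```

```text
hub [0.518 0.233 0.16 ] dist to post origin 0.014
centroid spread px [0.52 0.78]
the job is handed in; nothing more can be done
the job is handed in; nothing more can be done
```

The red wheel is hanging on the yellow J-hook, released, with the keeper shut above the rim, and I handed the job in at about 19.6 s. I pinched the rim 38 mm to one side of its top, lifted it from the cradle and passed the tip through the wheel from the -x side. I then felt my way down:

- **Keeper:** it loaded to about 4.5 N, and the force dropped back to the wheel's weight once the rim had passed.
- **Seat:** I felt it at about z 0.258. The load peaked at about 10 N for a moment and I eased it to about 4 N, under the 12 N limit.
- **Release:** I let go only after the camera showed the keeper shut above the rim.

**Last checks:**
- The hub is at about (0.518, 0.233), roughly 14 mm sideways from the post origin. I worked that out from one camera using an assumed hub height of 0.16 m.
- The wheel hangs upright and still: the spread of its centre over 0.6 s was 0.8 px at most. That is close to image noise, though the vertical spread (0.78) was only just under my 0.8 px threshold.
- The gripper is about 140 mm above the wheel with no contact force.
- The bystanders visible in the last picture look unmoved. I did not measure any of them.
- The camera estimates of the hook position disagreed by up to 5 mm in y. That lies along the rim, so it did no harm.

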